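# Sweep the egg-temperature loggers into the reader bay

### The arm

A 6-joint arm with a two-finger parallel gripper is mounted at the origin on the work surface. World frame = base frame: x ahead of the robot, y to its left, z up, the work surface at z = 0. Lengths are in m, angles in rad, forces in N, time in s.
With the tool pointing down it reaches from about 0.325 to 0.775 m from the base axis. Payload 9.3 kg.
Tool frame: the origin (TCP) lies between the finger pads; the fingertips stand 11 mm ahead of it and the grasp point (between the pads) lies 8 mm behind it; z points along the fingers, y is the line along which they close (so a half turn about z gives the same grasp; the last joint's range is limited). The gripper opens to 85 mm and grips with 20 to 120 N. Pads are 22 mm wide; open, the fingers measure 114 mm over their backs; the gripper's body (76 mm by 85 mm) begins 54 mm behind the grasp point. The pads swing forward as they close: fully open they stand 13 mm farther back than shut.
Start: joints at [-1.335, 0.259, 0.021, 1.334, 0, 1.418], TCP at [0.208, -0.509, 0.242] pointing down, gripper open.
Joint ranges: [-3.04, 3.04], [-0.91, 1.82], [-1.04, 1.36], [-1.92, 1.95], [-1.52, 1.45], [-3.14, 3.14]. Speed limits (rad/s): [2.22, 2.22, 2.79, 3.14, 3.14, 3.14].

### API

Orientations are given as [roll, pitch, yaw] about the fixed x, y, z axes, in that order (R = Rz(yaw) Ry(pitch) Rx(roll)).
In Python, from rig import robot gives the robot as it stands.
- The arm moves only by the shell command python3 -m handwheel 'ROWS' [OPENING]. ROWS is JSON, a list of rows, each an object of numbers: "dx", "dy", "dz": the shift along the tool's x, y, z as a fraction of full scale; "rx", "ry", "rz": the turn, a rotation vector about the tool's x, y, z as a fraction of full scale. A call has 1 to 12 rows; each row shifts and turns the commanded pose from where the row before left it, along the tool's axes as they then stand; what a row does not reach is not made up. Full scale, the value 1, is 0.05 m for a shift and 0.15 rad for a turn. A row lasts 1/10 s, in which the tool goes at most 50 mm and 8.59 degrees, less where a joint would pass 70% of its speed; a pose out of reach is approached as far as the arm can. A call with a number of a shift or a turn outside -1 to 1 is refused whole. A call with a gripper value outside its range is refused whole. OPENING is the finger opening in mm, from 0 to 85.4, set as the call begins (- or left out, the last holds). The fingers move at their own pace and stop on an object; the grip force is fixed at half the most. Time passes only in rows, so rows that do not move let the fingers close. It gives the time, the measured TCP pose, the force, the opening and the grip force at its end, in the units of the state.
- robot.observe(): the state, without advancing time (a new reading comes with each control period).
- robot.grab_frame(name): name is "scene" or "top"; returns a dict with "pixels" (384x512x3 uint8, blue, green, red), "depth" (384x512 float32, m along the optical axis (not along the pixel's ray), 0 where there is no reading), "vfov" (degrees; the focal length in pixels is half the picture's height over the tangent of half this angle, whatever the lens; pixels are square), "cx", "cy" (the principal point, pixels), "eye" and "attitude" of the camera in the world. Camera axes: x right, y up, looking along -z (the intrinsics and any distortion apply to the point x, -y, -z); pixel columns grow to the right and rows downward; lengths in m; the calibration is good to about 2 mm. A picture is of the moment at which its call begins.
- robot.finish_job(): hands the job in; it is judged then, once.
Trained networks look in the newest picture that a camera, given by its name, has taken for a name from the list of things; names that differ only in an ending like _2 or _b are one class to them, and where a whole thing is asked for, a point or a joint stands for the part that bears it (a point fixed in the world has none). Each returns a list of dicts, best first, with "p" (0 to 1); they miss things now and then, are a little off and sometimes report something else, mostly with a low value. They report only what shows in the picture. A call takes as long as a camera call. They do not tell look-alikes from the thing itself.
- robot.search_frame(camera, label): "box" ([left, top, width, height] in pixels, round what is visible of it).
- robot.masks_of(camera, label): "region" (384x512 bool, what is visible of it) and "box" ([left, top, width, height] in pixels, round what is visible of it).
The state is a dict: "clock": time; "joints": joint angles; "qd": joint speeds; "joint_torque": joint torques, N m; "ee_pos": TCP position; "tcp_rot": TCP orientation; "wrist_force": force on the tool from outside, world axes, zero at the start; "ft_torque": the same for the moment, N m; "width": finger opening in m; "grip_force": force on a finger pad.
Only numpy, scipy, OpenCV 4.12 (cv2) and the standard library are available. Lean on these libraries where they do the work, as an engineer would, in place of code of your own. Each camera call takes 0.05 s, during which the arm holds its last target. There are 200 camera calls.

### The job

Three flat steel temperature loggers lie scattered on the hatchery bench. Push each of them over the bench top with the fingertips, through the open side of the low three-walled aluminium bay in front of the reader box, until all three lie flat and completely inside it. Do not pick the loggers up, and leave the calibration weight, the wooden egg ring, the marker, the egg, the pen pot and the torch where they are.

Things in the scene. Friction and masses are not known exactly. Their poses are not given: they have to be found in the camera images.
- bay: gathering bay fixed to the bench: three aluminium walls 24 mm high and 6 mm thick round a patch of bare bench (no floor plate, no sill), open on its own -y side. Inside 170 mm wide along its x and 120 mm deep along its y. Origin: centre of that inner rectangle, at bench height; the open side's edge is at its y = -60 mm, the back wall's inner face at y = +60 mm. A grey reader box 45 mm tall, 182 mm wide and 70 mm deep stands directly behind the back wall. The bay's yaw varies
- logger_a: temperature logger: a plain steel disc lying flat on the bench, 36 mm in diameter, 14 mm tall, 40 to 75 g, slides freely. Origin: centre of its underside. The three loggers are alike
- logger_b: temperature logger: a plain steel disc lying flat on the bench, 36 mm in diameter, 14 mm tall, 40 to 75 g, slides freely. Origin: centre of its underside. The three loggers are alike
- logger_c: temperature logger: a plain steel disc lying flat on the bench, 36 mm in diameter, 14 mm tall, 40 to 75 g, slides freely. Origin: centre of its underside. The three loggers are alike
- weight: bystander among the loggers: upright steel calibration weight with a knob, 32 mm in diameter, 46 mm tall, 200 g. Origin: centre of its underside
- egg_ring: bystander among the loggers: low wooden egg-rest ring, 50 mm outer and 34 mm inner diameter, 16 mm tall, lying flat. Origin: centre of its underside
- marker: bystander: white marker with a grey cap lying on the bench beyond the loggers, 125 mm long along its x, 14 mm thick. Origin: its middle, at bench height
- egg: bystander: large pale egg standing in a black collar 90 mm in diameter, 128 mm tall in all, to the robot's right. Origin: centre of its underside
- pot: bystander: round steel pen pot on a wooden foot, 84 mm in diameter, 80 mm tall, with a pen standing out to about 135 mm, at the far right. Origin: centre of its underside
- torch: bystander: black candling torch lying on the bench, 190 mm long along its x, up to 48 mm thick, at the near right. Origin: about its middle, at bench height
Mind the look-alikes: they are no part of the job. What is shaped like the logger_c but purple or turquoise is not meant.

How it is judged:
At the end, for the whole second after the job is handed in: All three loggers lie flat (tilt under 0.2 rad) and at rest on the bench wholly inside the bay, past the line of its open side to within 3 mm; the six bystanders are within 20 mm of where they started, and the weight, egg and pot upright (tilt under 0.4 rad) (x of logger_a in the frame of bay between -0.072 and 0.072 m and y of logger_a in the frame of bay between -0.045 and 0.048 m and height (world z) of each of logger_a, logger_b, logger_c below 0.006 m and angle between each of logger_a, logger_b, logger_c's own z axis and vertical below 0.2 rad and linear speed of each of logger_a, logger_b, logger_c below 0.02 m/s and x of logger_b in the frame of bay between -0.072 and 0.072 m and y of logger_b in the frame of bay between -0.045 and 0.048 m and x of logger_c in the frame of bay between -0.072 and 0.072 m and y of logger_c in the frame of bay between -0.045 and 0.048 m and distance of each of weight, egg_ring, marker, egg, pot, torch from where it was at the start of the episode below 0.02 m and angle between each of weight, egg, pot's own z axis and vertical below 0.4 rad); the robot touches nothing.
It fails at once if a logger is lifted off the bench by more than 14 mm (height (world z) of any of logger_a, logger_b, logger_c above 0.014 m).
It fails at once if a bystander is shifted by more than 20 mm or the weight, egg or pot is tipped by more than 0.4 rad (distance of any of weight, egg_ring, marker, egg, pot, torch from where it was at the start of the episode above 0.02 m or angle between any of weight, egg, pot's own z axis and vertical above 0.4 rad).
It also fails if it takes over 72 s, if anything falls off the work surface, if the arm or the gripper's body presses on something with over 40 N, if the wrist force passes 120 N, or if a joint passes its speed limit or range.

## Working session

There is one attempt and no reset: what is moved stays moved. The work goes in short steps, Python scripts to look and compute and a shell command to move; the robot and the scene stay as the last step left them, time stands still between calls to the robot, and variables do not carry over. Pictures are saved under pics/ and viewed, at most 10 in all, crops included, and the job is handed in when it is done.

```bash
mkdir -p pics
cat > h.py <<'E'
from rig import robot
import numpy as np, cv2
def rotm(a):
    a=np.array(a,float)
    if a.shape==(3,3): return a
    if a.size==4: raise Exception('quat %s'%a)
    r,p,y=a
    cx,sx,cy,sy,cz,sz=np.cos(r),np.sin(r),np.cos(p),np.sin(p),np.cos(y),np.sin(y)
    return np.array([[cz,-sz,0],[sz,cz,0],[0,0,1]])@np.array([[cy,0,sy],[0,1,0],[-sy,0,cy]])@np.array([[1,0,0],[0,cx,-sx],[0,sx,cx]])
def rays(f,u,v):
    F=f['pixels'].shape[0]/2/np.tan(np.radians(f['vfov'])/2)
    d=np.stack([(np.asarray(u)-f['cx'])/F,-(np.asarray(v)-f['cy'])/F,-np.ones(np.shape(u))],-1)
    return d@rotm(f['attitude']).T
def onz(f,u,v,z):
    d=rays(f,np.asarray(u,float),np.asarray(v,float)); e=np.array(f['eye']); t=(z-e[2])/d[...,2]
    return e+d*t[...,None]
def pts(f):
    v,u=np.mgrid[:384,:512]; return np.array(f['eye'])+rays(f,u,v)*f['depth'][...,None]
E
python3 - <<'E'
from h import *
s=robot.observe(); print(s['ee_pos'],s['tcp_rot'],s['clock'])
for n in ('scene','top'):
    f=robot.grab_frame(n); cv2.imwrite(f'pics/{n}0.png',f['pixels'])
    print(n,{k:f[k] for k in f if k not in('pixels','depth')})
    P=pts(f); ok=f['depth']>0; print('zmed',np.median(P[ok][:,2]))
    for l in ('logger_a','bay','weight','egg_ring','marker','egg','pot','torch'):
        for m in robot.masks_of(n,l):
            r=m['region']&ok
            if r.sum()<5: continue
            q=P[r]; top=q[q[:,2]>np.percentile(q[:,2],90)-.004]
            b=m['box'];c=f['pixels'][m['region']].mean(0).astype(int)
            print(n,l,round(m['p'],2),np.round(b).astype(int),'bgr',c,'xy',((top.max(0)+top.min(0))/2).round(3),'ext',np.ptp(top,axis=0).round(3))
E
```

```text
[ 0.20843779 -0.50871414  0.24168305] [-3.14033838e+00 -1.94890927e-04  3.88862208e-01] 0.0
scene {'vfov': 43.59728331222965, 'cx': 254.86583358240745, 'cy': 187.15741212814544, 'eye': array([ 1.04786077, -0.8676137 ,  0.87186691]), 'attitude': array([8.31473283e-01, 3.34385999e-04, 5.57980855e-01])}
zmed 0.0006855325983043947
scene logger_a 0.69 [182 162  15  13] bgr [155 171  65] xy [ 0.349 -0.099  0.015] ext [0.035 0.034 0.007]
scene logger_a 0.67 [211 147  10   6] bgr [144  62 131] xy [0.365 0.02  0.014] ext [0.033 0.034 0.007]
scene logger_a 0.61 [225 159  11  12] bgr [139 130 124] xy [ 0.436 -0.026  0.015] ext [0.038 0.036 0.007]
scene logger_a 0.53 [230 222  18  12] bgr [149 138 131] xy [ 0.59  -0.207  0.015] ext [0.034 0.037 0.006]
scene logger_a 0.45 [194 192  12  12] bgr [152 141 132] xy [ 0.454 -0.181  0.015] ext [0.03  0.035 0.006]
scene bay 0.66 [310 212  48  20] bgr [190 195 198] xy [ 0.772 -0.066  0.013] ext [0.121 0.015 0.007]
scene bay 0.64 [281  93  82  62] bgr [124 130 136] xy [0.579 0.341 0.046] ext [0.181 0.077 0.009]
scene weight 0.76 [287 183  14  26] bgr [120 
[... 1414 characters left out ...]

top bay 0.59 [ 57 134  86  80] bgr [176 190 198] xy [0.58  0.343 0.046] ext [0.181 0.07  0.008]
top bay 0.52 [226 225  15  18] bgr [218 204 189] xy [ 0.438 -0.027  0.015] ext [0.033 0.031 0.006]
top weight 0.5 [233 134  12  17] bgr [198 185 171] xy [ 0.659 -0.043  0.046] ext [0.02  0.019 0.008]
top egg_ring 0.72 [242 167  19  18] bgr [127 177 216] xy [ 0.57  -0.07   0.017] ext [0.049 0.046 0.007]
top marker 0.79 [243  73   6  49] bgr [215 224 230] xy [ 0.774 -0.064  0.014] ext [0.126 0.01  0.007]
top egg 0.96 [388 177  51  35] bgr [126 157 167] xy [ 0.538 -0.455  0.124] ext [0.041 0.041 0.011]
top pot 0.76 [311  89  40  36] bgr [145 157 155] xy [ 0.738 -0.255  0.106] ext [0.064 0.066 0.06 ]
```

Run:
```python
from h import *
f=robot.grab_frame('top'); P=pts(f)
for lo,hi in((.038,.052),(.018,.028)):
    m=(P[...,2]>lo)&(P[...,2]<hi)&(P[...,1]>.1)&(P[...,0]>.3)&(P[...,0]<.8)&(f['depth']>0)
    q=P[m][:,:2].astype(np.float32); r=cv2.minAreaRect(q); print(m.sum(),r,cv2.boxPoints(r).round(3).tolist())
cv2.imwrite('pics/t1.png',cv2.resize(f['pixels'][60:300,40:360],None,fx=2.5,fy=2.5))
```

```text
2398 ((0.5806987881660461, 0.34278836846351624), (0.07172004878520966, 0.181767076253891), 89.46697235107422) [[0.48899999260902405, 0.30799999833106995], [0.6710000038146973, 0.3059999942779541], [0.671999990940094, 0.3779999911785126], [0.49000000953674316, 0.3790000081062317]]
653 ((0.6032737493515015, 0.3593166768550873), (0.39172104001045227, 0.20010598003864288), 78.13129425048828) [[0.4650000035762787, 0.18799999356269836], [0.6610000133514404, 0.1469999998807907], [0.7409999966621399, 0.5299999713897705], [0.5460000038146973, 0.5720000267028809]]
```

View pics/t1.png

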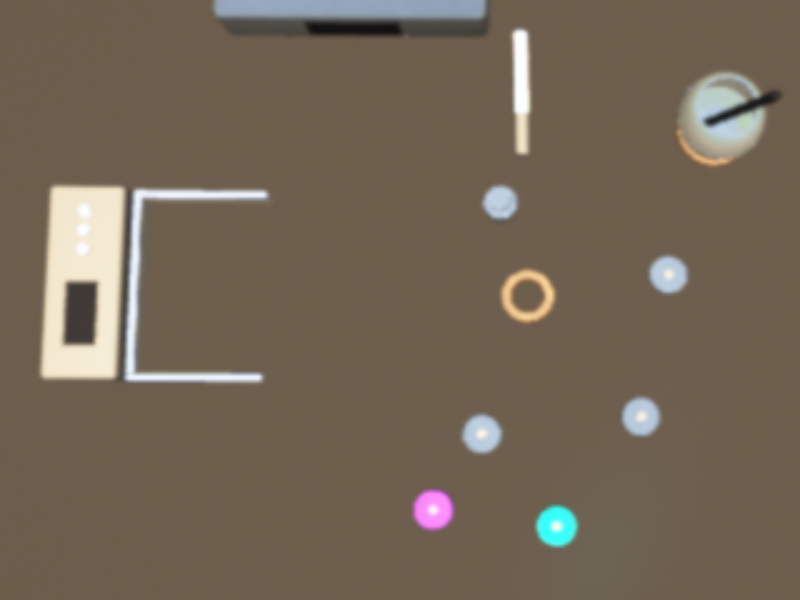

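Crop: the steel discs are at (482,434), (641,416) and (668,274), and these are the loggers. The look-alikes are purple (433,510) and turquoise (557,526), so neither is wanted. The bay opens to -y (right in the picture) with yaw ≈ 0. I'll use the fingers 28 mm apart as a fork, keeping yaw at 90°, and push each disc between them.

```bash
python3 -m handwheel '[{"rz":-0.985},{"rz":-0.985},{"rz":-0.985},{"rz":-0.985},{"rz":-0.985},{"rz":-0.985},{"rz":-0.985},{"rz":-0.985},{}]' 28
python3 - <<'E'
from h import *
f=robot.grab_frame('top')
# bay wall tops (z=.024): bright pixels
g=f['pixels'].min(2); m=(g>150); u0,u1,v0,v1=91,150,130,216
vv,uu=np.nonzero(m[v0:v1,u0:u1]); q=onz(f,uu+u0,vv+v0,.024)[:,:2]
r=cv2.minAreaRect(q.astype(np.float32)); print(r, cv2.boxPoints(r).round(3).tolist())
s=robot.observe(); print(s['ee_pos'],s['tcp_rot'],s['width'])
E
```

```text
((0.5793137550354004, 0.24488022923469543), (0.12689529359340668, 0.18267469108104706), 89.893798828125) [[0.4880000054836273, 0.18199999630451202], [0.6710000038146973, 0.1809999942779541], [0.6710000038146973, 0.30799999833106995], [0.4880000054836273, 0.30799999833106995]]
[ 0.20849151 -0.50897102  0.24228971] [ 3.14154670e+00 -1.04851332e-05  3.88798291e-01] 0.08540999887348368validation failed for argument at $[0]...
```

```bash
python3 -m handwheel '[{"dx":0,"dy":0,"dz":0,"rx":0,"ry":0,"rz":-0.985},{"dx":0,"dy":0,"dz":0,"rx":0,"ry":0,"rz":-0.985},{"dx":0,"dy":0,"dz":0,"rx":0,"ry":0,"rz":-0.985},{"dx":0,"dy":0,"dz":0,"rx":0,"ry":0,"rz":-0.985},{"dx":0,"dy":0,"dz":0,"rx":0,"ry":0,"rz":-0.985},{"dx":0,"dy":0,"dz":0,"rx":0,"ry":0,"rz":-0.985},{"dx":0,"dy":0,"dz":0,"rx":0,"ry":0,"rz":-0.985},{"dx":0,"dy":0,"dz":0,"rx":0,"ry":0,"rz":-0.985},{"dx":0,"dy":0,"dz":0,"rx":0,"ry":0,"rz":0}]' 28
```

```text
clock: 1.9
ee_pos: [0.2085, -0.509, 0.2423]
tcp_rot: [3.142, 0.0, 1.573]
wrist_force: [0.3, -0.1, -0.4]
width: 0.0279
grip_force: 0.0
```

```bash
python3 -m handwheel '[{"dx":0.86,"dy":0.457,"dz":0.28,"rx":0,"ry":0,"rz":0},{"dx":0.86,"dy":0.457,"dz":0.28,"rx":0,"ry":0,"rz":0},{"dx":0.86,"dy":0.457,"dz":0.28,"rx":0,"ry":0,"rz":0},{"dx":0.86,"dy":0.457,"dz":0.28,"rx":0,"ry":0,"rz":0},{"dx":0.86,"dy":0.457,"dz":0.28,"rx":0,"ry":0,"rz":0},{"dx":0.86,"dy":0.457,"dz":0.28,"rx":0,"ry":0,"rz":0},{"dx":0.86,"dy":0.457,"dz":0.28,"rx":0,"ry":0,"rz":0},{"dx":0.86,"dy":0.457,"dz":0.28,"rx":0,"ry":0,"rz":0},{"dx":0.86,"dy":0.457,"dz":0.28,"rx":0,"ry":0,"rz":0},{"dx":0.86,"dy":0.457,"dz":0.28,"rx":0,"ry":0,"rz":0},{"dx":0,"dy":0,"dz":0,"rx":0,"ry":0,"rz":0}]' 28
```

```text
clock: 3.0
ee_pos: [0.4348, -0.0797, 0.1028]
tcp_rot: [-3.14, -0.002, 1.573]
wrist_force: [0.1, -0.3, 0.4]
width: 0.0282
grip_force: 0.0
```

```bash
python3 -m handwheel '[{"dx":0,"dy":0.04,"dz":0.7,"rx":0,"ry":0,"rz":0},{"dx":0,"dy":0,"dz":0.7,"rx":0,"ry":0,"rz":0},{"dx":0,"dy":0,"dz":0.25,"rx":0,"ry":0,"rz":0},{"dx":0,"dy":0,"dz":0.1,"rx":0,"ry":0,"rz":0},{"dx":0.2,"dy":0,"dz":0,"rx":0,"ry":0,"rz":0},{"dx":0.2,"dy":0,"dz":0,"rx":0,"ry":0,"rz":0},{"dx":0.2,"dy":0,"dz":0,"rx":0,"ry":0,"rz":0},{"dx":0.2,"dy":0,"dz":0,"rx":0,"ry":0,"rz":0},{"dx":0.2,"dy":0,"dz":0,"rx":0,"ry":0,"rz":0},{"dx":0,"dy":0,"dz":0,"rx":0,"ry":0,"rz":0}]' 28
cat > look.py <<'E'
import sys
from h import *
f=robot.grab_frame('top'); P=pts(f)
for m in robot.masks_of('top','logger_a'):
    r=m['region']&(f['depth']>0); c=f['pixels'][r]
    if r.sum()<20 or m['p']<.25: continue
    q=P[r]; q=q[(q[:,2]>.006)&(q[:,2]<.03)]; b=c.mean(0)
    if len(q) and np.ptp(b)<50: print(((q.max(0)+q.min(0))/2).round(3),np.ptp(q,axis=0).round(3),round(m['p'],2),b.astype(int))
if len(sys.argv)>1: cv2.imwrite(f'pics/{sys.argv[1]}.png',cv2.resize(f['pixels'][60:300,40:360],None,fx=2.5,fy=2.5))
s=robot.observe(); print(s['clock'],s['ee_pos'],s['wrist_force'])
E
python3 look.py a1
```

```text
clock: 4.0
ee_pos: [0.4359, -0.0332, 0.0169]
tcp_rot: [3.141, -0.0, 1.572]
wrist_force: [0.4, 0.1, 0.4]
width: 0.0282
grip_force: 0.0
[ 0.591 -0.206  0.014] [0.032 0.032 0.009] 0.71 [178 166 154]
[ 0.454 -0.177  0.012] [0.034 0.033 0.01 ] 0.54 [176 165 154]
4.1 [ 0.43610833 -0.03425319  0.01678405] [-0.52857479 -0.35012273  0.73823339]
```

View pics/a1.png

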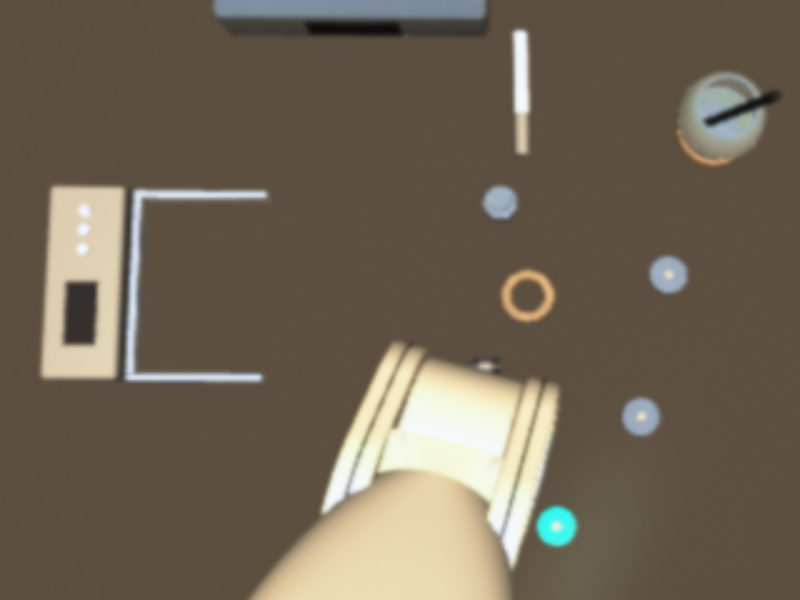

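The wrist hides logger_a from the top camera; the other two steel discs, at (641,416) and (668,274), haven't moved. I'll push on diagonally and check with the scene camera.

```bash
python3 -m handwheel '[{"dx":0.26,"dy":0.1,"dz":0.04,"rx":0,"ry":0,"rz":0},{"dx":0.26,"dy":0.17,"dz":0,"rx":0,"ry":0,"rz":0},{"dx":0.26,"dy":0.17,"dz":0,"rx":0,"ry":0,"rz":0},{"dx":0.26,"dy":0.17,"dz":0,"rx":0,"ry":0,"rz":0},{"dx":0.26,"dy":0.17,"dz":0,"rx":0,"ry":0,"rz":0},{"dx":0.26,"dy":0.17,"dz":0,"rx":0,"ry":0,"rz":0},{"dx":0.26,"dy":0.17,"dz":0,"rx":0,"ry":0,"rz":0},{"dx":0.26,"dy":0.17,"dz":0,"rx":0,"ry":0,"rz":0},{"dx":0.26,"dy":0.17,"dz":0,"rx":0,"ry":0,"rz":0},{"dx":0.26,"dy":0.17,"dz":0,"rx":0,"ry":0,"rz":0},{"dx":0.26,"dy":0.17,"dz":0,"rx":0,"ry":0,"rz":0},{"dx":0.26,"dy":0.17,"dz":0,"rx":0,"ry":0,"rz":0}]' 28
python3 - <<'E'
from h import *
f=robot.grab_frame('scene'); cv2.imwrite('pics/a2.png',cv2.resize(f['pixels'][80:260,170:410],None,fx=3,fy=3))
robot_=robot.masks_of('scene','logger_a'); P=pts(f)
for m in robot_:
    q=P[m['region']]; q=q[(q[:,2]>.006)&(q[:,2]<.03)]
    if len(q): print(((q.max(0)+q.min(0))/2).round(3),np.ptp(q,axis=0).round(3),m['p'])
E
```

```text
clock: 5.3
ee_pos: [0.5351, 0.1225, 0.0146]
tcp_rot: [-3.142, -0.0, 1.571]
wrist_force: [-0.7, -0.5, 0.3]
width: 0.0284
grip_force: 0.2
[ 0.452 -0.178  0.012] [0.036 0.039 0.011] 0.65
[0.53  0.14  0.012] [0.02  0.031 0.01 ] 0.52
[ 0.59  -0.208  0.012] [0.038 0.038 0.013] 0.5
```

View pics/a2.png

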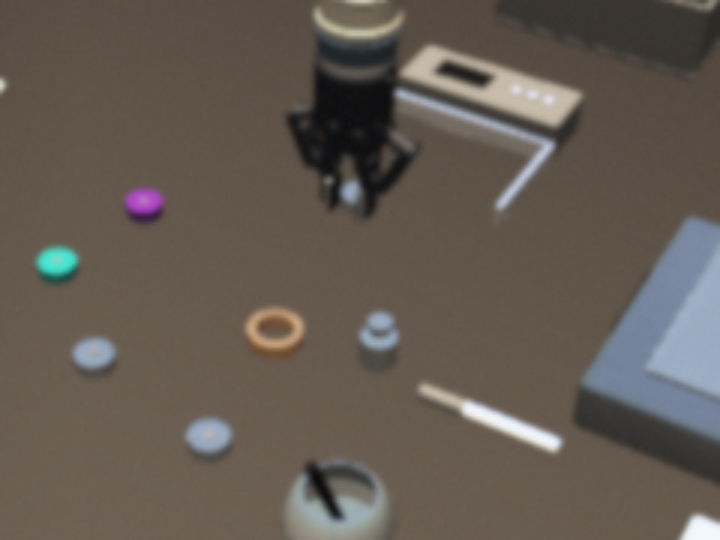

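The scene view shows logger_a at crop (350,192), seated between the fingertips just before the bay mouth. Next is straight in.

```bash
python3 -m handwheel '[{"dx":0.26,"dy":0.05,"dz":0,"rx":0,"ry":0,"rz":0},{"dx":0.26,"dy":0.05,"dz":0,"rx":0,"ry":0,"rz":0},{"dx":0.26,"dy":0,"dz":0,"rx":0,"ry":0,"rz":0},{"dx":0.26,"dy":0,"dz":0,"rx":0,"ry":0,"rz":0},{"dx":0.26,"dy":0,"dz":0,"rx":0,"ry":0,"rz":0},{"dx":0.26,"dy":0,"dz":0,"rx":0,"ry":0,"rz":0},{"dx":0.26,"dy":0,"dz":0,"rx":0,"ry":0,"rz":0},{"dx":0.26,"dy":0,"dz":0,"rx":0,"ry":0,"rz":0},{"dx":0.18,"dy":0,"dz":0,"rx":0,"ry":0,"rz":0},{"dx":0.1,"dy":0,"dz":0,"rx":0,"ry":0,"rz":0},{"dx":0,"dy":0,"dz":0,"rx":0,"ry":0,"rz":0}]' 28
```

```text
clock: 6.5
ee_pos: [0.5394, 0.24, 0.0146]
tcp_rot: [3.142, -0.0, 1.572]
wrist_force: [-0.3, -0.2, 0.2]
width: 0.0283
grip_force: 0.0
```

```bash
python3 -m handwheel '[{"dx":-0.8,"dy":0,"dz":0,"rx":0,"ry":0,"rz":0},{"dx":-0.7,"dy":0,"dz":-0.9,"rx":0,"ry":0,"rz":0},{"dx":-0.7,"dy":0,"dz":-0.9,"rx":0,"ry":0,"rz":0},{"dx":-0.92,"dy":-0.214,"dz":0,"rx":0,"ry":0,"rz":0},{"dx":-0.92,"dy":-0.214,"dz":0,"rx":0,"ry":0,"rz":0},{"dx":-0.92,"dy":-0.214,"dz":0,"rx":0,"ry":0,"rz":0},{"dx":-0.92,"dy":-0.214,"dz":0,"rx":0,"ry":0,"rz":0},{"dx":-0.92,"dy":-0.214,"dz":0,"rx":0,"ry":0,"rz":0},{"dx":-0.92,"dy":-0.214,"dz":0,"rx":0,"ry":0,"rz":0},{"dx":-0.92,"dy":-0.214,"dz":0,"rx":0,"ry":0,"rz":0},{"dx":-0.92,"dy":-0.214,"dz":0,"rx":0,"ry":0,"rz":0},{"dx":0,"dy":0,"dz":0,"rx":0,"ry":0,"rz":0}]' 28
python3 look.py
```

```text
clock: 7.7
ee_pos: [0.4526, -0.2354, 0.0937]
tcp_rot: [3.141, 0.002, 1.565]
wrist_force: [1.1, 1.6, 0.5]
width: 0.0282
grip_force: 0.0
[ 0.273 -0.469  0.026] [0.037 0.032 0.009] 0.71 [ 87 104 104]
[0.541 0.262 0.012] [0.034 0.035 0.011] 0.55 [153 144 134]
[ 0.59  -0.206  0.014] [0.034 0.032 0.015] 0.51 [158 148 139]
[ 0.454 -0.177  0.012] [0.033 0.033 0.012] 0.47 [164 153 142]
7.8 [ 0.45306569 -0.23132588  0.09342491] [-0.1110646   0.71542544 -0.30375173]
```

```bash
python3 -m handwheel '[{"dx":0,"dy":0.02,"dz":0.8,"rx":0,"ry":0,"rz":0},{"dx":0,"dy":0,"dz":0.6,"rx":0,"ry":0,"rz":0},{"dx":0,"dy":0,"dz":0.16,"rx":0,"ry":0,"rz":0},{"dx":0.2,"dy":0,"dz":0,"rx":0,"ry":0,"rz":0},{"dx":0.2,"dy":0,"dz":0,"rx":0,"ry":0,"rz":0},{"dx":0.2,"dy":0,"dz":0,"rx":0,"ry":0,"rz":0},{"dx":0.2,"dy":0,"dz":0,"rx":0,"ry":0,"rz":0},{"dx":0.25,"dy":0,"dz":0,"rx":0,"ry":0,"rz":0},{"dx":0.3,"dy":0,"dz":0,"rx":0,"ry":0,"rz":0},{"dx":0.3,"dy":0,"dz":0,"rx":0,"ry":0,"rz":0},{"dx":0.3,"dy":0.05,"dz":0,"rx":0,"ry":0,"rz":0},{"dx":0.3,"dy":0.1,"dz":0,"rx":0,"ry":0,"rz":0}]' 28
```

```text
clock: 9.0
ee_pos: [0.462, -0.116, 0.0156]
tcp_rot: [-3.141, -0.0, 1.571]
wrist_force: [-0.4, -1.5, 0.0]
width: 0.0279
grip_force: 0.4
```

```bash
python3 -m handwheel '[{"dx":0.3,"dy":0.1,"dz":0.02,"rx":0,"ry":0,"rz":0},{"dx":0.3,"dy":0.18,"dz":0,"rx":0,"ry":0,"rz":0},{"dx":0.3,"dy":0.2,"dz":0,"rx":0,"ry":0,"rz":0},{"dx":0.3,"dy":0.2,"dz":0,"rx":0,"ry":0,"rz":0},{"dx":0.3,"dy":0.2,"dz":0,"rx":0,"ry":0,"rz":0},{"dx":0.3,"dy":0.2,"dz":0,"rx":0,"ry":0,"rz":0},{"dx":0.3,"dy":0.22,"dz":0,"rx":0,"ry":0,"rz":0},{"dx":0.3,"dy":0.22,"dz":0,"rx":0,"ry":0,"rz":0},{"dx":0.3,"dy":0.22,"dz":0,"rx":0,"ry":0,"rz":0},{"dx":0.3,"dy":0.22,"dz":0,"rx":0,"ry":0,"rz":0},{"dx":0.3,"dy":0.22,"dz":0,"rx":0,"ry":0,"rz":0},{"dx":0.3,"dy":0.22,"dz":0,"rx":0,"ry":0,"rz":0}]' 28
python3 - <<'E'
from h import *
f=robot.grab_frame('scene'); cv2.imwrite('pics/b2.png',cv2.resize(f['pixels'][80:260,170:410],None,fx=3,fy=3))
P=pts(f)
for m in robot.masks_of('scene','logger_a'):
    q=P[m['region']]; q=q[(q[:,2]>.006)&(q[:,2]<.03)]
    if len(q): print(((q.max(0)+q.min(0))/2).round(3),np.ptp(q,axis=0).round(3),m['p'])
E
```

```text
clock: 10.2
ee_pos: [0.5826, 0.064, 0.0145]
tcp_rot: [-3.141, -0.0, 1.571]
wrist_force: [-0.5, -0.2, 0.5]
width: 0.0278
grip_force: 0.3
[ 0.591 -0.207  0.012] [0.032 0.036 0.012] 0.66
[0.543 0.261 0.012] [0.029 0.038 0.012] 0.57
[0.365 0.019 0.012] [0.037 0.036 0.012] 0.4
```

View pics/b2.png

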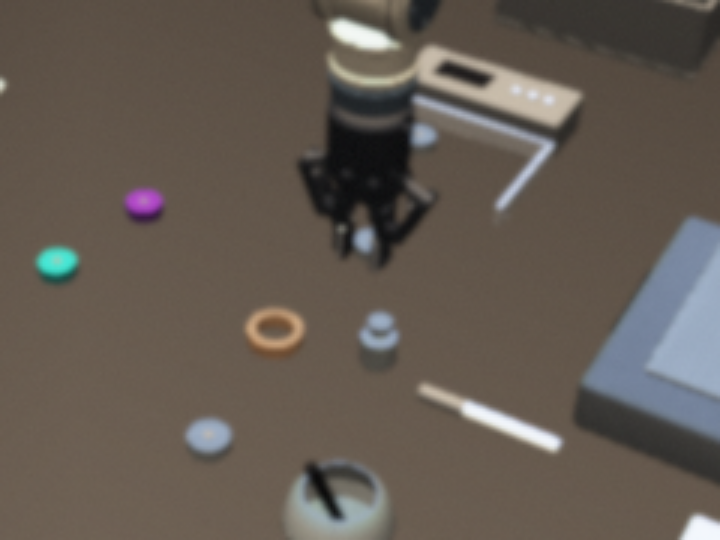

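Logger_b, at crop (364,240), sits in the fork. Logger_a, at (424,135), is inside the bay. I'll continue.

```bash
python3 -m handwheel '[{"dx":0.3,"dy":0.18,"dz":0,"rx":0,"ry":0,"rz":0},{"dx":0.3,"dy":0.18,"dz":0,"rx":0,"ry":0,"rz":0},{"dx":0.3,"dy":0.18,"dz":0,"rx":0,"ry":0,"rz":0},{"dx":0.3,"dy":0.17,"dz":0,"rx":0,"ry":0,"rz":0},{"dx":0.3,"dy":0,"dz":0,"rx":0,"ry":0,"rz":0},{"dx":0.3,"dy":0,"dz":0,"rx":0,"ry":0,"rz":0},{"dx":0.3,"dy":0,"dz":0,"rx":0,"ry":0,"rz":0},{"dx":0.3,"dy":0,"dz":0,"rx":0,"ry":0,"rz":0},{"dx":0.3,"dy":0,"dz":0,"rx":0,"ry":0,"rz":0},{"dx":0.3,"dy":0,"dz":0,"rx":0,"ry":0,"rz":0},{"dx":0.25,"dy":0,"dz":0,"rx":0,"ry":0,"rz":0},{"dx":0.15,"dy":0,"dz":0,"rx":0,"ry":0,"rz":0}]' 28
```

```text
clock: 11.5
ee_pos: [0.6178, 0.2338, 0.0146]
tcp_rot: [3.141, -0.0, 1.572]
wrist_force: [0.2, -0.3, 0.0]
width: 0.0278
grip_force: 0.2
```

```bash
python3 -m handwheel '[{"dx":-0.8,"dy":0,"dz":0,"rx":0,"ry":0,"rz":0},{"dx":-0.7,"dy":0,"dz":-0.9,"rx":0,"ry":0,"rz":0},{"dx":-0.7,"dy":0,"dz":-0.9,"rx":0,"ry":0,"rz":0},{"dx":-0.98,"dy":-0.068,"dz":0,"rx":0,"ry":0,"rz":0},{"dx":-0.98,"dy":-0.068,"dz":0,"rx":0,"ry":0,"rz":0},{"dx":-0.98,"dy":-0.068,"dz":0,"rx":0,"ry":0,"rz":0},{"dx":-0.98,"dy":-0.068,"dz":0,"rx":0,"ry":0,"rz":0},{"dx":-0.98,"dy":-0.068,"dz":0,"rx":0,"ry":0,"rz":0},{"dx":-0.98,"dy":-0.068,"dz":0,"rx":0,"ry":0,"rz":0},{"dx":-0.98,"dy":-0.068,"dz":0,"rx":0,"ry":0,"rz":0},{"dx":-0.98,"dy":-0.068,"dz":0,"rx":0,"ry":0,"rz":0},{"dx":0,"dy":0,"dz":0,"rx":0,"ry":0,"rz":0}]' 28
python3 look.py
```

```text
clock: 12.7
ee_pos: [0.59, -0.267, 0.0932]
tcp_rot: [3.141, 0.002, 1.565]
wrist_force: [0.4, -0.3, 0.5]
width: 0.0281
grip_force: 0.0
[0.541 0.262 0.012] [0.034 0.036 0.011] 0.61 [139 130 120]
[0.619 0.256 0.012] [0.035 0.035 0.012] 0.53 [133 124 116]
[ 0.59  -0.206  0.012] [0.034 0.034 0.011] 0.46 [140 131 121]
12.8 [ 0.59025435 -0.26219046  0.09314875] [-0.1920477   0.31257353  0.61299565]
```

```bash
python3 -m handwheel '[{"dx":0,"dy":0,"dz":0.8,"rx":0,"ry":0,"rz":0},{"dx":0,"dy":0,"dz":0.6,"rx":0,"ry":0,"rz":0},{"dx":0,"dy":0,"dz":0.17,"rx":0,"ry":0,"rz":0},{"dx":0.2,"dy":0,"dz":0,"rx":0,"ry":0,"rz":0},{"dx":0.2,"dy":0,"dz":0,"rx":0,"ry":0,"rz":0},{"dx":0.2,"dy":0,"dz":0,"rx":0,"ry":0,"rz":0},{"dx":0.2,"dy":0,"dz":0,"rx":0,"ry":0,"rz":0},{"dx":0.2,"dy":-0.12,"dz":0,"rx":0,"ry":0,"rz":0},{"dx":0.2,"dy":-0.15,"dz":0,"rx":0,"ry":0,"rz":0},{"dx":0.25,"dy":-0.19,"dz":0,"rx":0,"ry":0,"rz":0},{"dx":0.25,"dy":-0.2,"dz":0,"rx":0,"ry":0,"rz":0}]' 28
python3 - <<'E'
from h import *
f=robot.grab_frame('scene'); cv2.imwrite('pics/c2.png',cv2.resize(f['pixels'][110:260,170:370],None,fx=4,fy=4))
P=pts(f)
for m in robot.masks_of('scene','logger_a'):
    q=P[m['region']]; q=q[(q[:,2]>.006)&(q[:,2]<.03)]
    if len(q): print(((q.max(0)+q.min(0))/2).round(3),np.ptp(q,axis=0).round(3),m['p'])
print(robot.observe()['ee_pos'])
E
```

```text
clock: 13.9
ee_pos: [0.5568, -0.175, 0.0152]
tcp_rot: [3.141, 0.0, 1.571]
wrist_force: [0.3, -0.7, -0.3]
width: 0.0278
grip_force: 0.3
[ 0.348 -0.098  0.013] [0.038 0.038 0.013] 0.69
[0.543 0.26  0.012] [0.033 0.033 0.011] 0.63
[0.62  0.255 0.012] [0.036 0.036 0.012] 0.39
[ 0.55588765 -0.17407502  0.01518367]
```

View pics/c2.png

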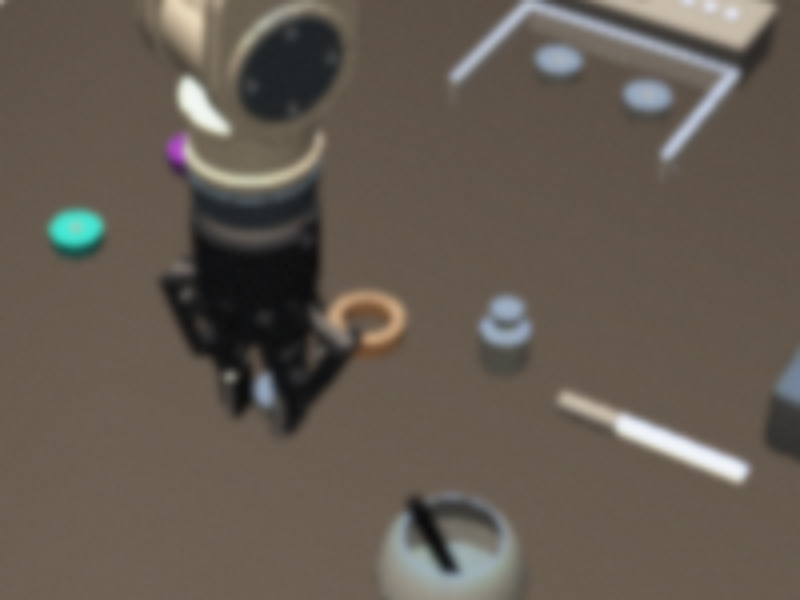

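Loggers a and b are in the bay at crop (557,60) and (648,95). Logger_c, at (263,390), sits in the fork, and the ring at (367,322) is still clear. Next I go left round the ring.

```bash
python3 -m handwheel '[{"dx":0.25,"dy":-0.187,"dz":0,"rx":0,"ry":0,"rz":0},{"dx":0.25,"dy":-0.187,"dz":0,"rx":0,"ry":0,"rz":0},{"dx":0.25,"dy":-0.187,"dz":0,"rx":0,"ry":0,"rz":0},{"dx":0.25,"dy":-0.187,"dz":0,"rx":0,"ry":0,"rz":0},{"dx":0.25,"dy":-0.187,"dz":0,"rx":0,"ry":0,"rz":0},{"dx":0.25,"dy":-0.187,"dz":0,"rx":0,"ry":0,"rz":0},{"dx":0.28,"dy":-0.06,"dz":0,"rx":0,"ry":0,"rz":0},{"dx":0.28,"dy":0,"dz":0,"rx":0,"ry":0,"rz":0},{"dx":0.28,"dy":0,"dz":0,"rx":0,"ry":0,"rz":0},{"dx":0.28,"dy":0,"dz":0,"rx":0,"ry":0,"rz":0},{"dx":0.28,"dy":0,"dz":0,"rx":0,"ry":0,"rz":0}]' 28
```

```text
clock: 15.1
ee_pos: [0.4989, -0.0297, 0.015]
tcp_rot: [3.141, 0.0, 1.571]
wrist_force: [0.3, -0.7, 0.1]
width: 0.0279
grip_force: 0.4
```

```bash
python3 -m handwheel '[{"dx":0.29,"dy":0.14,"dz":0,"rx":0,"ry":0,"rz":0},{"dx":0.29,"dy":0.162,"dz":0,"rx":0,"ry":0,"rz":0},{"dx":0.29,"dy":0.162,"dz":0,"rx":0,"ry":0,"rz":0},{"dx":0.29,"dy":0.162,"dz":0,"rx":0,"ry":0,"rz":0},{"dx":0.29,"dy":0.162,"dz":0,"rx":0,"ry":0,"rz":0},{"dx":0.29,"dy":0.162,"dz":0,"rx":0,"ry":0,"rz":0},{"dx":0.29,"dy":0.162,"dz":0,"rx":0,"ry":0,"rz":0},{"dx":0.29,"dy":0.162,"dz":0,"rx":0,"ry":0,"rz":0},{"dx":0.29,"dy":0.162,"dz":0,"rx":0,"ry":0,"rz":0},{"dx":0.29,"dy":0.162,"dz":0,"rx":0,"ry":0,"rz":0}]' 28
python3 - <<'E'
from h import *
f=robot.grab_frame('scene'); P=pts(f)
for m in robot.masks_of('scene','logger_a'):
    q=P[m['region']]; q=q[(q[:,2]>.006)&(q[:,2]<.03)]
    if len(q): print(((q.max(0)+q.min(0))/2).round(3),np.ptp(q,axis=0).round(3),m['p'])
print(robot.observe()['ee_pos'])
E
```

```text
clock: 16.1
ee_pos: [0.5791, 0.1153, 0.0149]
tcp_rot: [-3.141, -0.0, 1.571]
wrist_force: [0.2, -1.4, -0.4]
width: 0.028
grip_force: 0.3
[ 0.35  -0.099  0.012] [0.032 0.033 0.011] 0.67
[0.574 0.133 0.012] [0.021 0.032 0.011] 0.41
[0.57966911 0.11603178 0.0149256 ]
```

Then push in, back out and lift.

```bash
python3 -m handwheel '[{"dx":0.28,"dy":0,"dz":0,"rx":0,"ry":0,"rz":0},{"dx":0.28,"dy":0,"dz":0,"rx":0,"ry":0,"rz":0},{"dx":0.28,"dy":0,"dz":0,"rx":0,"ry":0,"rz":0},{"dx":0.28,"dy":0,"dz":0,"rx":0,"ry":0,"rz":0},{"dx":0.24,"dy":0,"dz":0,"rx":0,"ry":0,"rz":0},{"dx":0.18,"dy":0,"dz":0,"rx":0,"ry":0,"rz":0},{"dx":0.1,"dy":0,"dz":0,"rx":0,"ry":0,"rz":0},{"dx":0,"dy":0,"dz":0,"rx":0,"ry":0,"rz":0},{"dx":-0.8,"dy":0,"dz":0,"rx":0,"ry":0,"rz":0},{"dx":-0.8,"dy":-0.3,"dz":-0.8,"rx":0,"ry":0,"rz":0},{"dx":-0.8,"dy":-0.5,"dz":-0.9,"rx":0,"ry":0,"rz":0},{"dx":-0.8,"dy":-0.5,"dz":-0.9,"rx":0,"ry":0,"rz":0}]' 28
python3 -m handwheel '[{"dx":-0.8,"dy":-0.5,"dz":0,"rx":0,"ry":0,"rz":0},{"dx":-0.8,"dy":-0.5,"dz":0,"rx":0,"ry":0,"rz":0},{"dx":-0.8,"dy":-0.5,"dz":0,"rx":0,"ry":0,"rz":0},{"dx":0,"dy":0,"dz":0,"rx":0,"ry":0,"rz":0},{"dx":0,"dy":0,"dz":0,"rx":0,"ry":0,"rz":0}]' 28
python3 look.py end
python3 - <<'E'
from h import *
f=robot.grab_frame('scene'); P=pts(f); ok=f['depth']>0
for l in ('weight','egg_ring','marker','egg','pot','torch'):
    for m in robot.masks_of('scene',l)[:1]:
        q=P[m['region']&ok]; top=q[q[:,2]>np.percentile(q[:,2],90)-.004]; print(l,((top.max(0)+top.min(0))/2).round(3))
E
```

```text
clock: 17.4
ee_pos: [0.5264, 0.0589, 0.119]
tcp_rot: [-3.141, 0.0, 1.57]
wrist_force: [1.5, -0.3, -0.2]
width: 0.0284
grip_force: 0.0
clock: 17.9
ee_pos: [0.452, -0.0607, 0.1186]
tcp_rot: [3.141, 0.0, 1.567]
wrist_force: [-0.0, -0.6, -0.5]
width: 0.0281
grip_force: 0.0
[0.542 0.261 0.012] [0.032 0.033 0.01 ] 0.78 [163 152 140]
[0.58  0.218 0.012] [0.035 0.034 0.012] 0.63 [161 150 139]
[0.62  0.254 0.011] [0.032 0.031 0.01 ] 0.52 [163 152 140]
18.0 [ 0.45273129 -0.05924377  0.11832588] [ 0.22083475 -0.56968488  0.22876996]
weight [ 0.657 -0.044  0.046]
egg_ring [ 0.569 -0.072  0.017]
marker [ 0.772 -0.065  0.014]
egg [ 0.539 -0.456  0.123]
pot [ 0.736 -0.258  0.106]
torch [ 0.407 -0.404  0.045]
```

View pics/end.png

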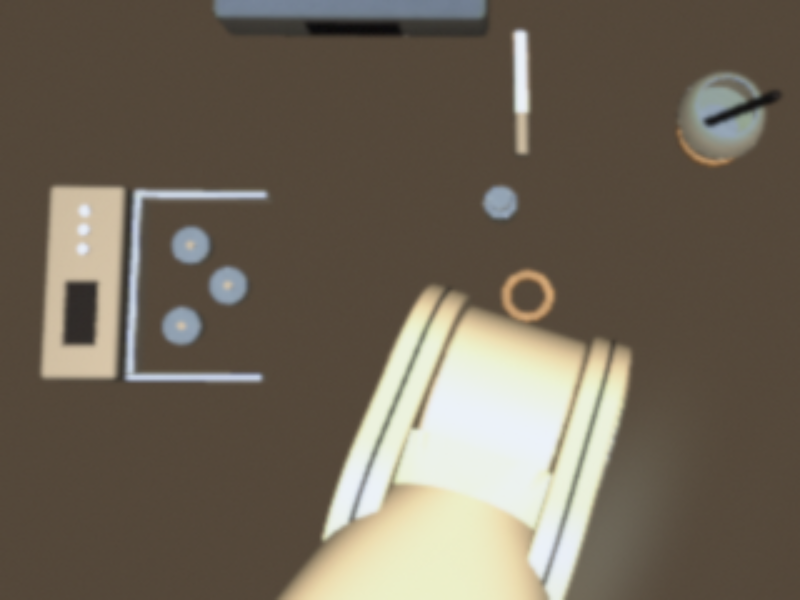

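All three steel discs are in the bay at (190,245), (228,285) and (181,325), and the bystanders in view haven't moved. The torch reading differs only because it comes from a partial mask; the arm was never near the torch.

```bash
python3 -c "
from rig import robot
print(robot.finish_job())"
```

```text
the job is handed in; nothing more can be done
None
```

The job is handed in after about 18 s: all three steel loggers lie flat inside the bay. Five bystanders measured unmoved; the torch's last reading was about 50 mm off, which I put down to a partial mask because the arm never touched it, but I did not re-measure it.

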